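# Sort inspected sensor modules into pass and reject nests and log the result

## Task

Put the module with the green tag into the green nest and the module with the red tag into the red nest: each set down upright and fully home on the nest's floor, between its walls, never dropped or toppled; the clamped one has to be lifted out by its ends, put down and taken again by its sides, because the tall nest walls leave no room for fingers at its ends. When both are in, press the green key on the log box fully down and let it come up, then do the same with the red key. Leave the module without a tag and the other things on the bench where they are.

Things in the scene. Friction and masses are not known exactly. Their poses are not given: they have to be found in the camera images.
- module_green: inspected sensor module, an aluminium block with a GREEN rectangular tag on its top; 66 long (its x) x 48 wide (its y) x 70 mm high, 0.25 kg, standing upright. Origin: centre of its underside; z up
- module_red: inspected sensor module, the same block with a RED rectangular tag on its top; 66 long (its x) x 48 wide (its y) x 70 mm high, 0.25 kg, standing upright. Origin: centre of its underside; z up
- stage: fixed black stage plate on a navy base, 300 mm along its y, 150 mm along its x, plate top 30 mm above the table. Origin: centre of its underside, on the table. The modules stand on the plate at the two places below, their axes parallel to the stage's; which module is where varies
- stage_clamp (a point): centre of the clamped place, on the plate's top. Two fixed steel jaws flank it on +y and -y: inner faces 54 mm apart, 10 mm thick, 60 mm long in x, 80 mm above the plate (10 mm over a module's top). A module here can be gripped only across its 66 mm length, fingers at its +x and -x ends, and lifted straight up
- stage_open (a point): centre of the open place (white outline 100 mm square), on the plate's top, 160 mm from the clamped place. Nothing stands around it
- nest_green_in (a point): the green (pass) nest, fixed. Two tall green end walls (10 mm thick, 56 mm wide, 80 mm above the pocket floor) stand 76 mm apart along its x; two low green lips (8 mm thick, 10 mm above the floor) 56 mm apart along its y. This point: centre of the pocket floor, 6 mm above the table. A module goes in with its length (its x) along this x, either way round
- nest_red_in (a point): the red (reject) nest, fixed. Two tall red end walls (10 mm thick, 56 mm wide, 80 mm above the pocket floor) stand 76 mm apart along its x; two low red lips (8 mm thick, 10 mm above the floor) 56 mm apart along its y. This point: centre of the pocket floor, 6 mm above the table. A module goes in with its length (its x) along this x, either way round
- key_green_top (a point): centre of the top of the green spring key, 15 mm radius, on the white log box (150 x 75 x 24 mm, fixed); pressed straight down
- key_red_top (a point): centre of the top of the red spring key, same size, 70 mm from the green one on the same box
- key_green (a joint): green key travel in m: 0 up, 0.006 fully down (5 N)
- key_red (a joint): red key travel in m: 0 up, 0.006 fully down (5 N)
- module_plain: bystander: a module without a coloured tag (not inspected yet), same block; origin at the centre of its underside
- canister: bystander: clear objective canister with a black cap, 56 mm across, 75 mm high; origin at the centre of its underside
- driver: bystander: screwdriver 170 mm long, lying along its x; origin under its middle
- disc: bystander: brass gauge disc, 70 mm across, 14 mm high; origin at the centre of its underside
- mouse: bystander: black computer mouse 105 x 60 x 30 mm; origin at the centre of its underside
- wash: bystander: white wash bottle, 60 mm across, 130 mm high; origin at the centre of its underside
Things that resemble listed ones, but are neither listed nor needed, are in the scene too. What is shaped like the module_green but orange is not meant. Leave any yellow look-alike of the part that bears key_green_top alone.

How it is judged:
By the outcome, as a careful person would: the job done as asked, in the order asked, and still so for the second after the job is handed in, with the robot touching nothing.
It also fails if it takes over 72 s, if anything falls off the work surface, if the arm or the gripper's body presses on something with over 40 N, if the wrist force passes 120 N, or if a joint passes its speed limit or range.

## Robot

A 7-joint arm with a two-finger parallel gripper is mounted at the origin on the work surface. World frame = base frame: x ahead of the robot, y to its left, z up, the work surface at z = 0. Lengths are in m, angles in rad, forces in N, time in s.
With the tool pointing down it reaches from about 0.425 to 0.8 m from the base axis. Payload 8.3 kg.
Tool frame: the origin (TCP) lies at the very end of the fingers, on their centre line; the grasp point (between the pads) lies 19 mm behind it; z points along the fingers, x is the direction in which the jaws open and shut, and the axes are right-handed (so a half turn about z gives the same grasp; the last joint's range is limited). The gripper opens to 85 mm and grips with 20 to 120 N. Pads are 22 mm wide; open, the fingers measure 114 mm over their backs; the gripper's body (76 mm by 85 mm) begins 54 mm behind the grasp point. The pads swing forward as they close: fully open they stand 13 mm farther back than shut.
Start: joints at [1.162, 0.383, 0.016, 1.37, -0.006, 1.388, -0.046], TCP at [0.212, -0.588, 0.231] pointing down, gripper open.
Joint ranges: [-2.95, 2.95], [-0.25, 2.06], [-1.52, 1.56], [0.18, 2.33], [-1.44, 4.58], [0.02, 2.06], [-3.01, 3.01]. Speed limits (rad/s): [2.39, 2.39, 3.01, 3.01, 3.14, 3.14, 3.14].

## Interface

Orientations are given as a rotation vector (axis times angle).
In Python, from rig import arm gives the robot as it stands.
- The arm moves only by the shell command python3 -m crank 'ROWS' [OPENING] [FORCE]. ROWS is JSON, a list that holds one entry, the list of rows, each a list of 4 numbers: the shift along the tool's x, y, z in m, then the turn about the tool's z in rad. A call has 1 to 12 rows; each row shifts and turns the pose as measured when the row begins, along the tool's axes as they then stand; what a row does not reach is not made up. A row lasts 1/8 s, in which the tool goes at most 62.5 mm and 10.7 degrees, less where a joint would pass 70% of its speed; a pose out of reach is approached as far as the arm can. A call is refused whole if a number of a shift passes 0.0625 or a number of a turn 0.188, either way. A call with a gripper value outside its range is refused whole. OPENING is the finger opening in m, from 0 to 0.0854, set as the call begins (- or left out, the last holds). The fingers move at their own pace and stop on an object; FORCE is the grip in N (left out, the last holds). Time passes only in rows, so rows that do not move let the fingers close. It gives the time, the measured TCP pose, the force and the opening at its end, in the units of the state.
- arm.observe(): the state, without advancing time (a new reading comes with each control period).
- arm.capture(name): name is "side" or "top" or "wrist"; returns a dict with "img" (420x560x3 uint8, blue, green, red), "depth" (420x560 float32, m along the optical axis (not along the pixel's ray), 0 where there is no reading), "fx", "fy", "cx", "cy" (pixels), "rvec" (rotation vector, rad) and "tvec" (3), from world to camera coordinates, as OpenCV has them. Camera axes: x right, y down, z forward; pixel columns grow to the right and rows downward; lengths in m; the calibration is good to about 2 mm. A picture is of the moment at which its call begins.
- arm.sign_off(): hands the job in, once; it reports no verdict.
The state is a dict: "t": time; "joint_positions": joint angles; "joint_velocities": joint speeds; "effort": joint torques, N m; "position": TCP position; "ee_rot": TCP orientation; "wrist_force": force on the tool from outside, world axes, zero at the start; "moment": the same for the moment, N m; "width": opening from 0.0 (shut) to 1.0 (fully open).
Only numpy, scipy, OpenCV 4.12 (cv2) and the standard library are available. Lean on these libraries where they do the work, as an engineer would, in place of code of your own. Each camera call takes 0.05 s, during which the arm holds its last target. There are 200 camera calls.

## Working session

There is one attempt and no reset: what is moved stays moved. The work goes in short steps, Python scripts to look and compute and a shell command to move; the robot and the scene stay as the last step left them, time stands still between calls to the robot, and variables do not carry over. Pictures are saved under pics/ and viewed, about 8 in all and at most 12, crops included, and the job is handed in when it is done.

```bash
ls; mkdir -p pics; python3 - <<'E'
from rig import arm
import cv2,numpy as np,pickle
d={n:arm.capture(n) for n in("top","side")}
pickle.dump(d,open("s0.pkl","wb"))
for n in d:
    cv2.imwrite(f"pics/{n}0.png",cv2.resize(d[n]["img"],None,fx=1.4,fy=1.4,interpolation=cv2.INTER_CUBIC))
    print(n,d[n]["rvec"],d[n]["tvec"],d[n]["fx"],(d[n]["depth"]>0).mean())
print(arm.observe())
E
```

```text
pics
top [ 2.11592096 -2.15925293  0.1480478 ] [0.01796298 0.59609331 1.19912155] 414.8837132844598 0.9957057823129252
side [ 2.20414943 -0.21769965  0.09069052] [-0.58656209  0.14160231  1.32001562] 417.26450765091164 0.9963690476190477
{'t': 0.1, 'joint_positions': array([ 1.16208486,  0.38419564,  0.01638743,  1.371069  , -0.00634953,
        1.38821205, -0.04651687]), 'joint_velocities': array([ 0.00015048,  0.00088464, -0.0005243 , -0.00442501, -0.00171015,
       -0.00012398, -0.00096942]), 'effort': array([ 3.00965898e-03, -6.29136515e+01,  8.47130567e-01, -3.72759390e+01,
        1.67906634e-02,  1.04871159e-02, -5.39515372e-05]), 'position': array([ 0.21173568, -0.58754332,  0.23034403]), 'ee_rot': array([-2.56965560e+00,  1.80548106e+00,  2.34652242e-03]), 'wrist_force': array([-0.39548359,  0.30586503,  0.64903288]), 'moment': array([ 0.01320467,  0.00833019, -0.02315102]), 'width': 0.9995666529129018}
```

View pics/top0.png

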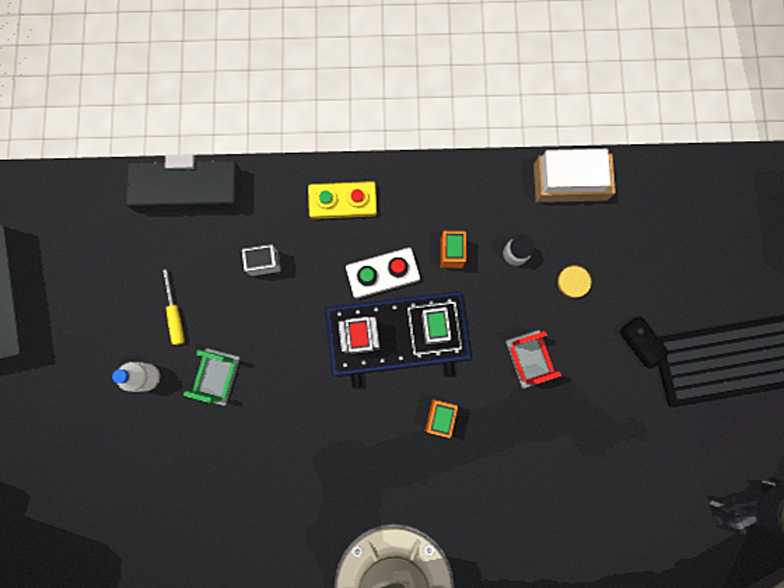

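View pics/side0.png

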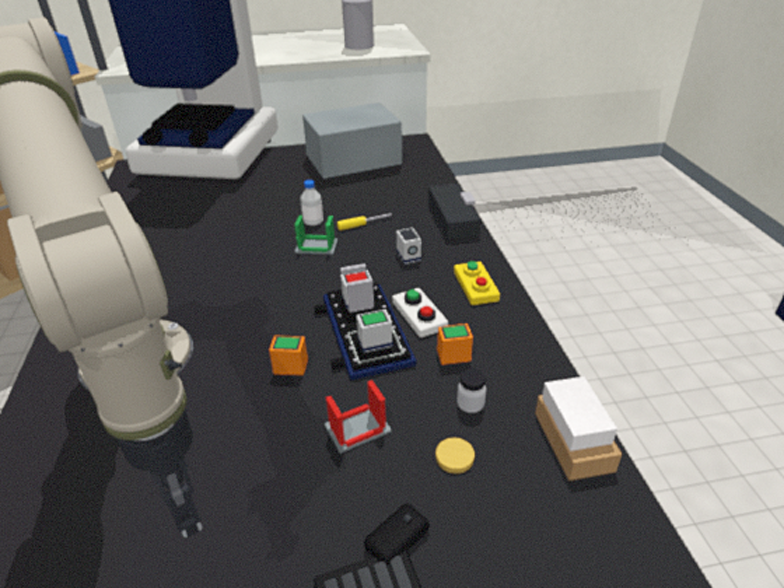

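The top view shows the red-tag module clamped at (358,334) and the green-tag module on the open place at (437,324). These could be mistaken for the targets:
- Orange blocks with green tags at (454,247) and (442,418).
- The untagged module at (260,260).
- The yellow key box at (342,199); the real white box is at (383,272).

The green nest is at (213,377) and the red nest at (533,358).

```bash
cat > h.py <<'E'
import cv2,numpy as np
def ray(c,uv,z):
    R=cv2.Rodrigues(np.array(c["rvec"],float))[0];o=-R.T@np.ravel(c["tvec"])
    uv=np.atleast_2d(uv).astype(float)
    d=np.c_[(uv[:,0]-c["cx"])/c["fx"],(uv[:,1]-c["cy"])/c["fy"],np.ones(len(uv))]@R
    return o+d*((z-o[2])/d[:,2])[:,None]
def cloud(c):
    R=cv2.Rodrigues(np.array(c["rvec"],float))[0]
    h,w=c["depth"].shape;u,v=np.meshgrid(np.arange(w),np.arange(h));D=c["depth"]
    P=np.stack([(u-c["cx"])/c["fx"]*D,(v-c["cy"])/c["fy"]*D,D],-1)-np.ravel(c["tvec"])
    return P@R
def masks(c):
    H,S,V=cv2.split(cv2.cvtColor(c["img"],cv2.COLOR_BGR2HSV))
    sat=(S>120)&(V>60)
    return dict(green=sat&(H>45)&(H<85),red=sat&((H<6)|(H>172)))
def blobs(m,amin=15):
    n,l,s,ce=cv2.connectedComponentsWithStats(m.astype(np.uint8),connectivity=8)
    return [(l==i,s[i,4],ce[i]) for i in range(1,n) if s[i,4]>=amin]
def rect(c,m,z):
    "centre, sides, long-axis angle (deg) of mask's outline cast on plane z"
    v,u=np.nonzero(m)
    p=ray(c,np.c_[u,v],z)[:,:2]
    r=cv2.minAreaRect((p*1000).astype(np.float32));b=cv2.boxPoints(r)
    e=[b[1]-b[0],b[2]-b[1]];L=[np.linalg.norm(x) for x in e];k=int(np.argmax(L))
    return p.mean(0).round(4),np.round(r[0],1),np.round(L,1),round(np.degrees(np.arctan2(e[k][1],e[k][0]))%180,1)
E
python3 - <<'E'
import pickle,cv2,numpy as np
from h import *
d=pickle.load(open("s0.pkl","rb"));c=d["top"];P=cloud(c)
print("table z",np.median(P[280:300,200:260,2]))
for k,m in masks(c).items():
    for b,a,ce in blobs(m):
        z=np.median(P[b][:,2]);print(k,a,(ce*1.4).round(),"z",z.round(4),np.percentile(P[b][:,2],[5,95]).round(3),rect(c,b,z))
    for b,a,ce in blobs(m&(P[...,2]>.076)&(P[...,2]<.096),6): print(" wall",a,(ce*1.4).round(),rect(c,b,.086))
Z=P[...,2]
S=cv2.cvtColor(c["img"],cv2.COLOR_BGR2HSV)
navy=(S[...,0]>105)&(S[...,0]<130)&(S[...,1]>120)&(S[...,2]>40)
for b,a,ce in blobs(navy,30):print("navy",a,(ce*1.4).round(),rect(c,b,.03))
box=np.zeros(Z.shape,bool);box[170:220,240:310]=1
for b,a,ce in blobs(box&(Z>.015)&(c["img"].min(2)>150),100):print("box",a,(ce*1.4).round(),rect(c,b,.024))
cv2.imwrite("pics/crop.png",cv2.resize(c["img"][140:320,130:410],None,fx=2.8,fy=2.8,interpolation=cv2.INTER_CUBIC))
E
```

```text
table z 0.00023269294613445437
green 65 [325. 196.] z 0.0458 [0.041 0.051] (array([0.824 , 0.1337]), array([824.4, 134. ]), array([25.8, 24.7], dtype=float32), np.float32(179.7))
green 189 [454. 246.] z 0.0713 [0.068 0.076] (array([ 0.6998, -0.1434]), array([ 699.8, -143.5]), array([46. , 32.7], dtype=float32), np.float32(178.0))
green 83 [366. 274.] z 0.0454 [0.036 0.05 ] (array([0.6477, 0.0453]), array([648.4,  45.6]), array([27.7, 27.2], dtype=float32), np.float32(179.1))
green 199 [436. 324.] z 0.1016 [0.098 0.105] (array([ 0.5305, -0.0979]), array([530.3, -98.2]), array([34.2, 46.9], dtype=float32), np.float32(6.0))
green 395 [208. 378.] z 0.04 [0.01  0.089] (array([0.4329, 0.3831]), array([434.3, 380.5]), array([102.,  88.], dtype=float32), np.float32(164.1))
green 208 [442. 419.] z 0.0718 [0.068 0.076] (array([ 0.3404, -0.1056]), array([ 340.7, -105.5]), array([46.8, 34.6], dtype=float32), np.float32(165.2))
 wall 69 [209. 355.] (array([0.4775, 0.368 ]), array([477.2, 367.5]), array([ 9.6, 58. ], dtype=float32), np.float32(75.1))
 wall 77 [197. 396.] (array([0.3948, 0.3908]), 
[... 602 characters left out ...]
310.7]), array([ 85.1, 103.4], dtype=float32), np.float32(16.3))
 wall 67 [531. 337.] (array([ 0.5013, -0.2918]), array([ 501.2, -291.6]), array([57.4,  9. ], dtype=float32), np.float32(107.1))
 wall 76 [546. 377.] (array([ 0.4193, -0.316 ]), array([ 419.4, -316.3]), array([56.1,  9.6], dtype=float32), np.float32(107.0))
navy 808 [397. 336.] (array([ 0.5139, -0.0173]), array([520.8, -18.5]), array([297.1, 147.7], dtype=float32), np.float32(95.9))
navy 102 [119. 376.] (array([0.4411, 0.577 ]), array([440.6, 576.4]), array([26.7, 33.9], dtype=float32), np.float32(88.9))
box 794 [381. 273.] (array([0.6545, 0.0131]), array([655.6,  12.6]), array([148.3,  74.2], dtype=float32), np.float32(104.9))
```

View pics/crop.png

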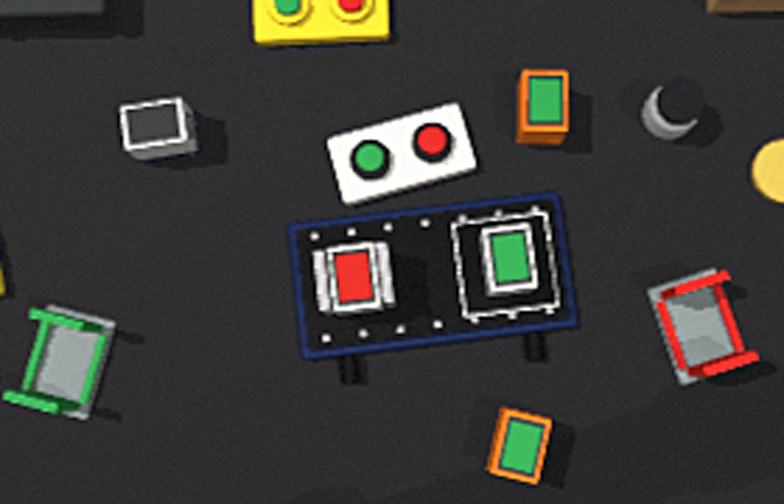

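The crop confirms the choice: the red tag is in the clamp at crop (352,277) and the green tag on the open place at crop (511,258). Both are grey blocks, and the orange ones are rejected.

```bash
cat > need.py <<'E'
import sys,numpy as np
from scipy.spatial.transform import Rotation as Ro
from rig import arm
def need(x,y,z,a,s=None):
    "tool-axis shift, tool-z turn and tilt to reach TCP x,y,z with jaw direction a (deg)"
    s=s or arm.observe();R=Ro.from_rotvec(s["ee_rot"]).as_matrix()
    d=R.T@(np.array([x,y,z])-s["position"])
    now=np.degrees(np.arctan2(R[1,0],R[0,0]));t=-((a-now+180)%360-180)
    print("pos",s["position"].round(4),"jaw",now.round(2),"SHIFT",d.round(4),"TURN",np.radians(t).round(4),"tilt",np.degrees(np.arccos(-R[2,2])).round(2),"t",round(s["t"],2),"F",s["wrist_force"].round(1),"w",round(s["width"]*.0854,4),"q7",s["joint_positions"][6].round(2))
if __name__=="__main__": need(*map(float,sys.argv[1:5]))
E
python3 -m crank '[[[-0.0353,-0.0466,0,0],[-0.0353,-0.0466,0,0],[-0.0353,-0.0466,0,0],[-0.0353,-0.0466,0,0],[-0.0353,-0.0466,0,0],[-0.0353,-0.0466,0,0],[-0.0353,-0.0466,0,0],[-0.0353,-0.0466,0,0],[-0.0353,-0.0466,0,0],[-0.0353,-0.0466,0,0],[0,0,0,0.12],[0,0,0,0.12]]]' 0.0854 40
python3 need.py 0.5303 -0.098 0.2 -84
```

```text
t: 1.6
position: [0.5373, -0.0802, 0.225]
ee_rot: [2.328, -2.109, -0.017]
wrist_force: [-0.7, -1.1, -0.0]
width: 1.0
pos [ 0.5373 -0.0802  0.225 ] jaw -84.36 SHIFT [0.0173 0.0086 0.0249] TURN -0.0063 tilt 0.61 t 1.6 F [-0.7 -1.1 -0. ] w 0.0854 q7 -1.45
```

```bash
python3 -m crank '[[[0.0175,0.0085,0.0,-0.006],[0,0,0,0]]]' >/dev/null
python3 - <<'E'
from rig import arm
from need import need
from h import *
c=arm.capture("wrist");P=cloud(c)
need(0.5303,-0.098,.2,-84)
cv2.imwrite("pics/w1.png",c["img"])
for k,m in masks(c).items():
    for b,a,ce in blobs(m,200):
        z=np.median(P[b][:,2]);print(k,a,ce.round(),"z",z.round(4),rect(c,b,.1))
E
```

```text
pos [ 0.5306 -0.096   0.224 ] jaw -83.91 SHIFT [0.0022 0.0003 0.0239] TURN 0.0016 tilt 0.74 t 1.9 F [0.3 1.2 0.4] w 0.0856 q7 -1.41
green 1572 [356.  20.] z 0.0721 (array([ 0.6847, -0.1384]), array([ 685.2, -138. ]), array([30.6, 29.1], dtype=float32), np.float32(177.7))
green 709 [152.  60.] z 0.0465 (array([0.64  , 0.0223]), array([639.9,  22.5]), array([23.1, 22. ], dtype=float32), np.float32(179.5))
green 1710 [284. 204.] z 0.1021 (array([ 0.5303, -0.0979]), array([529.9, -98.1]), array([32.4, 46.4], dtype=float32), np.float32(5.9))
green 558 [275. 344.] z 0.0721 (array([ 0.3734, -0.1055]), array([ 372.4, -105.8]), array([27.9, 29.8], dtype=float32), np.float32(74.8))
red 841 [222.  48.] z 0.0464 (array([ 0.6544, -0.0344]), array([654.4, -34.4]), array([24.2, 24.5], dtype=float32), np.float32(3.5))
red 1792 [112. 203.] z 0.1019 (array([0.5139, 0.0623]), array([513.2,  62.3]), array([33.8, 47.5], dtype=float32), np.float32(5.9))
red 5182 [454. 265.] z 0.0508 (array([ 0.4849, -0.2714]), array([ 477. , -274.7]), array([ 88.2, 123. ], dtype=float32), np.float32(16.5))
```

View pics/w1.png

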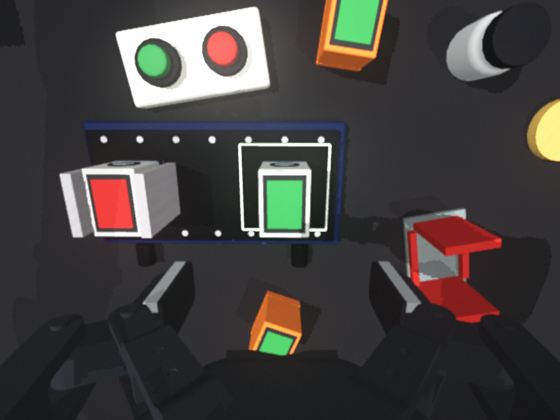

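Wrist view: green module at (284,204) and red at (112,203). The ray-cast positions agree with the top camera within about 1.5 mm. Descending and gripping.

```bash
python3 -m crank '[[[0.0022,0.0003,0.04,0.002],[0,0,0.045,0],[0,0,0.04,0],[0,0,0.025,0],[0,0,0,0]]]' ; python3 need.py 0.5303 -0.098 0.055 -84
```

```text
t: 2.52
position: [0.5309, -0.0921, 0.0707]
ee_rot: [-2.335, 2.096, 0.019]
wrist_force: [-0.3, -0.1, -0.4]
width: 0.999
pos [ 0.5309 -0.0921  0.0707] jaw -83.81 SHIFT [0.006  0.0011 0.0156] TURN 0.0032 tilt 0.73 t 2.52 F [-0.3 -0.1 -0.4] w 0.0853 q7 -1.46
```

```bash
python3 -m crank '[[[0.006,0.001,0.015,0.003],[0,0,0,0]]]' >/dev/null; python3 need.py 0.5303 -0.098 0.055 -84
python3 -m crank '[[[0.0,0.0,0.0,0],[0,0,0,0],[0,0,0,0],[0,0,0,0],[0,0,0,0],[0,0,0,0]]]' 0 50; python3 need.py 0.5303 -0.098 0.055 -84
```

```text
pos [ 0.5317 -0.0981  0.0565] jaw -83.98 SHIFT [-0.0002  0.0014  0.0015] TURN 0.0004 tilt 0.66 t 2.77 F [ 0.4 -0.5  0.8] w 0.0855 q7 -1.45
t: 3.52
position: [0.533, -0.0983, 0.0585]
ee_rot: [-2.33, 2.098, 0.012]
wrist_force: [0.8, 0.2, -0.8]
width: 0.555
pos [ 0.533  -0.0983  0.0585] jaw -84.0 SHIFT [-0.0005  0.0027  0.0035] TURN 0.0001 tilt 0.57 t 3.52 F [ 0.8  0.2 -0.8] w 0.0474 q7 -1.45
```

```bash
python3 -m crank '[[[0,0,-0.02,0],[0,0,-0.05,0],[0,0,-0.05,0],[0,0,-0.045,0],[-0.03,0.003,0,0],[-0.055,0.005,0,0],[-0.055,0.005,0,0],[-0.055,0.005,0,0],[-0.055,0.005,0,0],[-0.055,0.005,0,0],[-0.055,0.005,0,0],[-0.055,0.005,0,0]]]'
python3 need.py 0.4386 0.3788 0.2 -105.5
```

```text
t: 5.03
position: [0.4492, 0.3148, 0.2298]
ee_rot: [-2.321, 2.116, 0.019]
wrist_force: [1.1, -0.8, -2.6]
width: 0.556
pos [0.4492 0.3148 0.2298] jaw -84.71 SHIFT [-0.0645  0.0044  0.0304] TURN 0.3628 tilt 0.68 t 5.03 F [ 1.1 -0.8 -2.6] w 0.0475 q7 -2.28
```

```bash
python3 -m crank '[[[-0.035,0.003,0,0],[-0.02,0.001,0,0],[0,0,0,0.12],[0,0,0,0.12],[0,0,0,0.11],[0,0,0,0]]]' >/dev/null
python3 - <<'E'
from rig import arm
from need import need
from h import *
need(0.4386,0.3788,.1,-105.5)
for n in("top","wrist"):
    c=arm.capture(n);cv2.imwrite(f"pics/g_{n}.png",c["img"]);P=cloud(c);m=masks(c)["green"]
    Z=P[...,2]
    for b,a,ce in blobs(m&(P[...,1]>.3),40): print(n,a,ce.round(),np.median(Z[b]).round(3))
    for b,a,ce in blobs(m&(P[...,1]>.3)&(Z>.076)&(Z<.097),30): print(" wall",a,ce.round(),rect(c,b,.086))
    for b,a,ce in blobs(m&(P[...,1]>.3)&(Z>.19),40): print(" tag",a,ce.round(),np.median(Z[b]).round(4),rect(c,b,np.median(Z[b])))
E
```

```text
pos [0.4336 0.3764 0.2272] jaw -104.65 SHIFT [-0.0032 -0.0064  0.1271] TURN 0.0149 tilt 1.0 t 5.78 F [ 0.1  0.8 -3.6] w 0.0476 q7 -2.73
top 315 [151. 268.] 0.048
 wall 68 [149. 254.] (array([0.4776, 0.3684]), array([477.2, 367.5]), array([ 9.6, 58. ], dtype=float32), np.float32(75.1))
 wall 53 [144. 284.] (array([0.3924, 0.382 ]), array([392.4, 382.4]), array([10.1, 39.1], dtype=float32), np.float32(75.3))
wrist 1292 [280. 161.] 0.063
wrist 6989 [281. 309.] 0.271
 wall 583 [280. 151.] (array([0.4787, 0.3678]), array([478.6, 367.4]), array([10.4, 54.8], dtype=float32), np.float32(74.4))
 tag 6989 [281. 309.] 0.2707 (array([0.4368, 0.3764]), array([435.1, 376.9]), array([39.5, 32.2], dtype=float32), np.float32(165.5))
```

View pics/g_wrist.png

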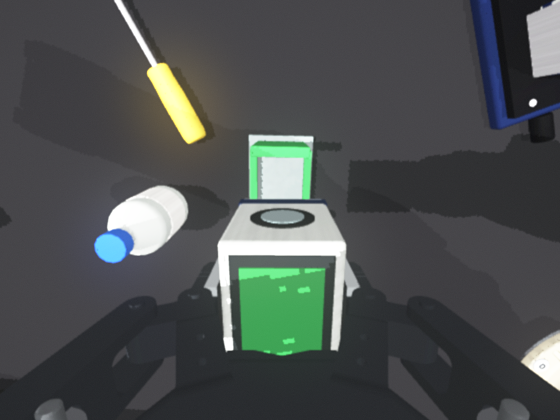

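The held module is upright. The far wall at wrist pixel (280,151) agrees with the top view. Descending in stages.

```bash
python3 -m crank '[[[-0.0032,-0.0064,0.02,0.014],[0,0,0.045,0],[0,0,0.03,0],[0,0,0.01,0],[0,0,0,0]]]' |grep -i -A1 force; python3 need.py 0.4386 0.3788 0.036 -105.5
```

```text
wrist_force: [1.1, -0.5, -2.5]
width: 0.554
pos [0.4405 0.3774 0.1149] jaw -105.25 SHIFT [-0.0007  0.0008  0.079 ] TURN 0.0044 tilt 1.04 t 6.5 F [ 1.1 -0.5 -2.5] w 0.0473 q7 -2.78
```

```bash
python3 -m crank '[[[-0.0007,0.0008,0.025,0.004],[0,0,0.025,0],[0,0,0.01,0],[0,0,0,0]]]' |grep -i -A1 force; python3 need.py 0.4386 0.3788 0.036 -105.5
```

```text
wrist_force: [1.1, -0.3, -3.7]
width: 0.557
pos [0.4423 0.3813 0.0585] jaw -105.5 SHIFT [0.0035 0.0026 0.0225] TURN -0.0001 tilt 0.9 t 7.0 F [ 1.1 -0.3 -3.7] w 0.0476 q7 -2.82
```

```bash
python3 -m crank '[[[0.0035,0.0026,0.003,0],[0,0,0,0]]]' |grep -i -A1 force; python3 need.py 0.4386 0.3788 0.0355 -105.5
```

```text
wrist_force: [-0.1, 0.9, -2.9]
width: 0.553
pos [0.4395 0.3794 0.0574] jaw -105.5 SHIFT [0.001  0.0004 0.0219] TURN -0.0 tilt 0.91 t 7.25 F [-0.1  0.9 -2.9] w 0.0473 q7 -2.82
```

```bash
python3 -m crank '[[[0.0015,0.0005,0.01,0],[0.001,0.0005,0.009,0],[0.0005,0,0.003,0],[0,0,0.001,0]]]' |grep -i -A1 force; python3 need.py 0.4386 0.3788 0.0345 -105.5
```

```text
wrist_force: [-7.0, -5.0, 16.0]
width: 0.556
pos [0.4378 0.3772 0.0346] jaw -105.51 SHIFT [-0.0017 -0.0003  0.0001] TURN -0.0002 tilt 0.89 t 7.75 F [-7. -5. 16.] w 0.0475 q7 -2.83
```

Floor contact is 16 N at exactly the expected height. Releasing, rising straight up and checking.

```bash
python3 -m crank '[[[0,0,0,0],[0,0,0,0]]]' 0.0854 50|grep -i -A1 force; python3 -m crank '[[[0,0,-0.03,0],[0,0,-0.05,0],[0,0,-0.055,0],[0,0,-0.055,0],[0,0,0,0]]]'|grep -A1 force
python3 - <<'E'
from rig import arm
from need import need
from h import *
need(.5141,.061,.2,6)
c=arm.capture("top");cv2.imwrite("pics/g2.png",c["img"])
c=arm.capture("wrist");cv2.imwrite("pics/g2w.png",c["img"]);P=cloud(c);m=masks(c)["green"];Z=P[...,2]
for b,a,ce in blobs(m&(Z>.06)&(Z<.1),40): print(a,ce.round(),np.median(Z[b]).round(4),rect(c,b,np.median(Z[b])))
for b,a,ce in blobs(m,40): print(a,ce.round(),np.median(Z[b]).round(4))
E
```

```text
wrist_force: [0.3, -0.4, 0.0]
width: 0.954
wrist_force: [0.2, 0.7, -1.1]
width: 1.003
pos [0.4396 0.3753 0.2313] jaw -105.48 SHIFT [ 0.2835 -0.1559  0.0257] TURN -1.9457 tilt 1.0 t 8.62 F [ 0.2  0.7 -1.1] w 0.0857 q7 -2.74
420 [273. 156.] 0.0862 (array([0.4819, 0.3736]), array([479.4, 367.8]), array([11.3, 52.4], dtype=float32), np.float32(74.6))
1394 [281. 201.] 0.0781 (array([0.4357, 0.3786]), array([435.1, 378.7]), array([46.5, 32.3], dtype=float32), np.float32(163.6))
806 [279. 239.] 0.0859 (array([0.3988, 0.3905]), array([400.2, 389.8]), array([18.8, 55.2], dtype=float32), np.float32(74.8))
789 [269. 164.] 0.0651
254 [307. 187.] 0.0166
1401 [281. 201.] 0.0781
821 [279. 239.] 0.0859
```

View pics/g2w.png

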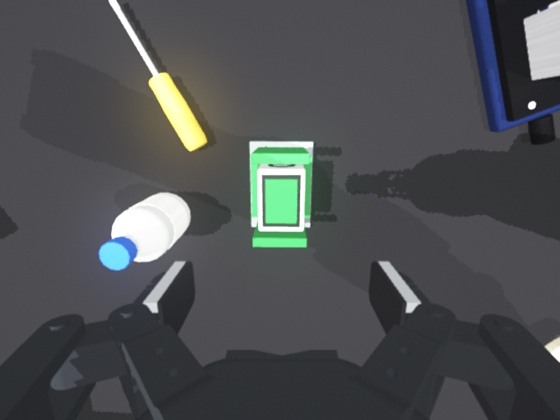

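The green tag sits between the walls at (281,201), top at 0.076 m after bias, so the module is home. Going to the red module.

```bash
python3 -m crank '[[[0.03,-0.0165,0,0],[0.046,-0.026,0,0],[0.046,-0.026,0,0],[0.046,-0.026,0,0],[0.046,-0.026,0,0],[0.04,-0.022,0,0],[0.012,-0.006,0,0],[0,0,0,-0.17],[0,0,0,-0.17],[0,0,0,-0.17],[0,0,0,-0.17],[0,0,0,-0.17]]]'|grep -A1 force
python3 -m crank '[[[0,0,0,-0.17],[0,0,0,-0.17],[0,0,0,-0.17],[0,0,0,-0.17],[0,0,0,-0.15],[0,0,0,-0.06],[0,0,0,0]]]'|grep -A1 force;python3 need.py .5141 .061 .14 6
```

```text
wrist_force: [-0.1, 0.3, 0.3]
width: 1.0
wrist_force: [-0.5, 0.4, 0.6]
width: 1.0
pos [0.4959 0.0736 0.1909] jaw -1.66 SHIFT [0.0217 0.0124 0.0495] TURN -0.1338 tilt 3.56 t 11.1 F [-0.5  0.4  0.6] w 0.0854 q7 -0.35
```

Tilt grew to 3.6° during the turn. I'll see how it behaves before continuing.

```bash
sed -i 's/"t",round/"zax",np.degrees(R[:2,2]).round(2),"t",round/' need.py
python3 need.py .5141 .061 .14 6
python3 -m crank '[[[0,0,0,0],[0,0,0,0]]]'>/dev/null; python3 need.py .5141 .061 .14 6
python3 -m crank '[[[0,0,0,-0.065],[0,0,0,-0.065],[0,0,0,0]]]'>/dev/null; python3 need.py .5141 .061 .14 6
python3 -m crank '[[[0.02,0.012,0.0,0],[0,0,0,0]]]'>/dev/null; python3 need.py .5141 .061 .14 6
```

```text
pos [0.4959 0.0736 0.1909] jaw -1.66 SHIFT [0.0217 0.0124 0.0495] TURN -0.1338 tilt 3.56 zax [-3.51  0.55] t 11.1 F [-0.5  0.4  0.6] w 0.0854 q7 -0.35
pos [0.4952 0.0742 0.1898] jaw -1.74 SHIFT [0.0224 0.013  0.0484] TURN -0.1352 tilt 3.66 zax [-3.62  0.56] t 11.35 F [ 0.1 -0.3 -0.8] w 0.0854 q7 -0.35
pos [0.495  0.0745 0.1896] jaw 5.79 SHIFT [0.0207 0.0161 0.0482] TURN -0.0037 tilt 3.68 zax [-3.63  0.55] t 11.72 F [-0.  -0.8  0.1] w 0.0847 q7 -0.22
pos [0.5165 0.0643 0.1883] jaw 5.57 SHIFT [0.0003 0.0038 0.0483] TURN -0.0076 tilt 3.65 zax [-3.61  0.54] t 11.97 F [-0.  -0.  -0.2] w 0.0857 q7 -0.22
```

```bash
N="python3 need.py .5141 .061 .14 6"
python3 -m crank '[[[0,0,0,0.17],[0,0,0,0.17],[0,0,0,0.17],[0,0,0,0]]]'>/dev/null; $N
python3 -m crank '[[[0,0,0,-0.17],[0,0,0,-0.17],[0,0,0,-0.17],[0,0,0,0]]]'>/dev/null; $N
python3 -m crank '[[[0,0,-0.055,0],[0,0,0,0]]]'>/dev/null; $N
python3 -m crank '[[[0.055,0,0,0],[0,0,0,0]]]'>/dev/null; $N
python3 -m crank '[[[-0.055,0,0,0],[0,0,0,0]]]'>/dev/null; $N

```

```text
pos [0.5147 0.0665 0.1883] jaw -24.69 SHIFT [0.0048 0.0044 0.0481] TURN -0.5357 tilt 3.74 zax [-3.69  0.61] t 12.47 F [ 0.1 -0.5  0.8] w 0.0854 q7 -0.73
pos [0.5135 0.068  0.1886] jaw 6.31 SHIFT [0.0029 0.0079 0.0483] TURN 0.0054 tilt 3.75 zax [-3.7   0.61] t 12.97 F [-0.9  0.5  0.1] w 0.0852 q7 -0.21
pos [0.5164 0.0677 0.2445] jaw 6.08 SHIFT [0.0037 0.0082 0.1043] TURN 0.0014 tilt 3.83 zax [-3.77  0.63] t 13.22 F [ 0.4  0.2 -0.7] w 0.0853 q7 -0.2
pos [0.5703 0.0728 0.2378] jaw 5.81 SHIFT [-0.0501  0.0077  0.1015] TURN -0.0033 tilt 4.12 zax [-4.09  0.52] t 13.47 F [-0.7  0.1 -0.4] w 0.0853 q7 -0.24
pos [0.5125 0.0682 0.2385] jaw 5.73 SHIFT [0.0084 0.0091 0.098 ] TURN -0.0048 tilt 4.52 zax [-4.47  0.62] t 13.72 F [0.5 0.8 1.6] w 0.0854 q7 -0.21
```

```bash
python3 - <<'E'
from rig import arm
s=arm.observe();print(s["joint_positions"].round(3),s["joint_velocities"].round(3),s["effort"].round(2))
E
for i in 1 2; do python3 -m crank '[[[0,0,0,0],[0,0,0,0],[0,0,0,0]]]'>/dev/null; python3 -c "
from need import *
need(.5141,.061,.14,6);print(arm.observe()['joint_positions'].round(3))"; done
```

```text
[ 0.388  0.273 -0.687  1.56   0.141  1.442 -0.211] [-0.017  0.085  0.024 -0.1    0.029 -0.024 -0.021] [  0.42 -47.73  -6.1  -34.12  -0.66   0.68   0.31]
pos [0.5135 0.0681 0.2395] jaw 5.58 SHIFT [0.0072 0.0089 0.0991] TURN -0.0073 tilt 4.34 zax [-4.3   0.61] t 14.1 F [-0.3 -0.1  0.1] w 0.0852 q7 -0.21
[ 0.387  0.272 -0.686  1.558  0.141  1.442 -0.213]
pos [0.5142 0.0683 0.2396] jaw 5.58 SHIFT [0.0065 0.0091 0.0992] TURN -0.0074 tilt 4.33 zax [-4.28  0.65] t 14.47 F [ 0.4  0.9 -0.1] w 0.0852 q7 -0.21
[ 0.387  0.274 -0.686  1.557  0.141  1.441 -0.214]
```

```bash
N="python3 need.py .5141 .061 .14 6"; z(){ $N | grep -o "pos [^j]*\|zax.*t "; }
z; python3 -m crank '[[[0,0.05,0,0],[0,0,0,0]]]'>/dev/null; z
python3 -m crank '[[[0,-0.05,0,0],[0,0,0,0]]]'>/dev/null; z
python3 -m crank '[[[0,0,0.05,0],[0,0,0,0]]]'>/dev/null; z
python3 -m crank '[[[0,0,-0.025,0],[0,0,-0.025,0]]]'>/dev/null; z
python3 -m crank '[[[-0.05,0,0,0],[0,0,0,0]]]'>/dev/null; z
python3 -m crank '[[[0.015,0,0,0],[0.015,0,0,0],[0.02,0,0,0]]]'>/dev/null; z
```

```text
pos [0.5142 0.0683 0.2396] 
zax [-4.28  0.65] t 
pos [0.5193 0.0176 0.2385] 
zax [-4.27  0.65] t 
pos [0.5145 0.0686 0.2395] 
zax [-4.26  0.72] t 
pos [0.5109 0.0697 0.1893] 
zax [-4.21  0.7 ] t 
pos [0.5146 0.0687 0.242 ] 
zax [-4.3   0.71] t 
pos [0.4663 0.0643 0.2511] 
zax [-3.98  0.8 ] t 
pos [0.5218 0.0685 0.2522] 
zax [-3.53  0.76] t
```

In-then-out strokes bring the tilt back. Repeating them.

```bash
N="python3 need.py .5141 .061 .14 6"; z(){ $N | grep -o "pos [^j]*\|zax.*t "; }
python3 -m crank '[[[-0.05,0,0,0],[0,0,0,0],[0.015,0,0,0],[0.015,0,0,0],[0.015,0,0,0]]]'>/dev/null; z
python3 -m crank '[[[-0.05,0,0,0],[0,0,0,0],[0.05,0,0,0],[0,0,0,0]]]'>/dev/null; z
python3 -m crank '[[[-0.055,0,0,0],[0.055,0,0,0]]]'>/dev/null; z
```

```text
pos [0.5267 0.0673 0.2508] 
zax [-3.75  1.24] t 
pos [0.5347 0.0655 0.2476] 
zax [-4.03  1.6 ] t 
pos [0.527  0.0654 0.2471] 
zax [-4.36  1.08] t
```

```bash
cat > settle.py <<'E'
import sys
from rig import arm
from need import need
import numpy as np
from scipy.spatial.transform import Rotation as Ro
def z():
    s=arm.observe();return np.degrees(Ro.from_rotvec(s["ee_rot"]).as_matrix()[:2,2]).round(2)
a=z()
for i in range(int(sys.argv[5])): arm.capture("top")
print("before",a,"after");need(*map(float,sys.argv[1:5]))
E
S="python3 settle.py .5141 .061 .14 6 4"
$S; python3 -m crank '[[[-0.055,0,0,0]]]'>/dev/null; $S;python3 -m crank '[[[0.055,0,0,0]]]'>/dev/null; $S; python3 -m crank '[[[0,0,-0.055,0]]]'>/dev/null; $S; python3 -m crank '[[[0,0,0.055,0]]]'>/dev/null; $S
```

```text
before [-4.36  1.08] after
pos [0.5388 0.0654 0.246 ] jaw 4.87 SHIFT [-0.0176  0.0066  0.1072] TURN -0.0198 tilt 4.6 zax [-4.15  1.97] t 17.68 F [-0.1  0.2  0.1] w 0.0853 q7 -0.23
before [-4.23  2.25] after
pos [0.4847 0.0609 0.2513] jaw 4.86 SHIFT [0.0366 0.0067 0.1089] TURN -0.0199 tilt 4.41 zax [-3.96  1.92] t 18.0 F [ 0.2 -1.  -0.2] w 0.0855 q7 -0.18
before [-3.75  1.74] after
pos [0.5409 0.066  0.2473] jaw 4.86 SHIFT [-0.0199  0.0072  0.1086] TURN -0.0199 tilt 4.49 zax [-3.99  2.06] t 18.32 F [-0.3 -0.1  0.3] w 0.0853 q7 -0.23
before [-4.44  2.03] after
pos [0.5455 0.0646 0.3044] jaw 4.87 SHIFT [-0.0214  0.0078  0.1659] TURN -0.0197 tilt 4.25 zax [-3.72  2.06] t 18.65 F [-0.8 -0.3 -0.4] w 0.0859 q7 -0.22
before [-3.21  2.09] after
pos [0.5413 0.0663 0.2499] jaw 4.87 SHIFT [-0.0206  0.0075  0.1112] TURN -0.0198 tilt 4.31 zax [-3.8   2.03] t 18.98 F [0.4 0.1 0.8] w 0.0855 q7 -0.23
```

Settling with camera holds between rows prevents the tilt, and continuous downward or outward rows reverse it. Using that to right the tool.

```bash
S="python3 settle.py .5141 .061 .14 6 3"
python3 -m crank '[[[-0.035,0,-0.05,0]]]'>/dev/null; $S|cut -c1-40;python3 -m crank '[[[-0.035,0,-0.05,0]]]'>/dev/null; $S|cut -c1-40;  python3 -m crank '[[[-0.035,0,-0.045,0]]]'>/dev/null; $S | cut -c1-40
python3 -m crank '[[[0.035,0,0.045,0],[0.035,0,0.045,0],[0.025,0,0.045,0],[0,0,0,0]]]'>/dev/null; $S
python3 -m crank '[[[0,0.055,0,0]]]'>/dev/null; $S; python3 -m crank '[[[0,-0.055,0,0]]]'>/dev/null; $S
```

```text
before [-4.11  2.13] after
pos [0.5113 0.0624 0.3077] jaw 4.88 SHIF
before [-3.57  2.09] after
pos [0.4815 0.0585 0.3615] jaw 4.88 SHIF
before [-3.2   2.07] after
pos [0.4493 0.0544 0.4109] jaw 4.89 SHIF
before [-2.52  1.86] after
pos [0.5436 0.0665 0.2722] jaw 4.71 SHIFT [-0.0256  0.0077  0.1329] TURN -0.0225 tilt 2.72 zax [-2.    1.85] t 20.45 F [-0.2  0.5  0.8] w 0.0854 q7 -0.23
before [-1.76  1.93] after
pos [0.5488 0.0078 0.272 ] jaw 4.34 SHIFT [-0.0266 -0.0512  0.1346] TURN -0.0289 tilt 2.53 zax [-1.83  1.74] t 20.73 F [-0.4  0.2  0.4] w 0.0853 q7 -0.13
before [-1.7   1.65] after
pos [0.5442 0.0674 0.2763] jaw 4.72 SHIFT [-0.027   0.0085  0.1368] TURN -0.0223 tilt 2.43 zax [-1.63  1.81] t 21.0 F [ 0.5 -1.4 -0.4] w 0.0855 q7 -0.23
```

```bash
S="python3 settle.py .5141 .061 .14 6 3"
python3 -m crank '[[[-0.055,0,0,0]]]'>/dev/null; $S|cut -c1-40;python3 -m crank '[[[-0.055,0,0,0]]]'>/dev/null; $S
python3 -m crank '[[[0.055,0,0,0],[0.055,0,0,0],[0.005,0,0,0]]]'>/dev/null; $S
```

```text
before [-1.76  2.03] after
pos [0.4877 0.0632 0.2788] jaw 4.78 SHIF
before [-1.68  1.93] after
pos [0.4321 0.0584 0.2814] jaw 4.74 SHIFT [0.085  0.008  0.1395] TURN -0.022 tilt 2.0 zax [-1.37  1.46] t 21.55 F [0.6 0.2 0.2] w 0.0854 q7 -0.08
before [-0.89  1.26] after
pos [0.5507 0.0665 0.2838] jaw 4.47 SHIFT [-0.0352  0.0056  0.1441] TURN -0.0267 tilt 1.36 zax [-0.76  1.13] t 22.07 F [-0.8  0.6  0.1] w 0.0855 q7 -0.26
```

```bash
S="python3 settle.py .514 .0615 .12 6 3"
python3 -m crank '[[[-0.0352,0.006,0.03,-0.027]]]'>/dev/null; $S|cut -c1-40; python3 -m crank '[[[0,0,0.055,0],[0,0,0.05,0]]]'>/dev/null; $S
```

```text
before [-0.45  1.23] after
pos [0.5127 0.0576 0.253 ] jaw 6.0 SHIFT
before [0.06 0.79] after
pos [0.5149 0.0593 0.1531] jaw 5.91 SHIFT [-0.0005 -0.0017  0.0331] TURN -0.0015 tilt 0.89 zax [-0.29  0.85] t 22.75 F [-0.4 -0.2  1.1] w 0.0852 q7 -0.25
```

```bash
python3 - <<'E'
from rig import arm
from h import *
c=arm.capture("wrist");P=cloud(c)
for b,a,ce in blobs(masks(c)["red"],300): print(a,ce.round(),np.median(P[b][:,2]).round(4),rect(c,b,.101))
E
S="python3 settle.py .514 .0615 .057 6 3"
python3 -m crank '[[[-0.0005,-0.0017,0.033,0]]]'>/dev/null; $S
```

```text
3093 [281. 231.] 0.1021 (array([0.5141, 0.0612]), array([514.1,  60.9]), array([33.2, 47.1], dtype=float32), np.float32(6.0))
before [0.42 0.87] after
pos [0.5161 0.0621 0.1235] jaw 5.92 SHIFT [-0.0021  0.0014  0.0665] TURN -0.0014 tilt 0.87 zax [-0.06  0.87] t 23.07 F [ 0.  -0.6  0.4] w 0.085 q7 -0.28
```

```bash
S="python3 settle.py .5141 .061 .057 6 3"
python3 -m crank '[[[-0.002,0.001,0.034,0]]]'|grep force; $S; python3 -m crank '[[[-0.0005,0.0005,0.032,0]]]'|grep force; $S
```

```text
wrist_force: [0.3, 0.3, 0.0]
before [0.42 0.88] after
pos [0.5144 0.0612 0.0907] jaw 5.9 SHIFT [-0.0003  0.0007  0.0337] TURN -0.0017 tilt 0.87 zax [-0.07  0.87] t 23.35 F [ 0.2 -0.4  0.3] w 0.0854 q7 -0.31
wrist_force: [-0.6, -0.2, -0.6]
before [0.35 0.88] after
pos [0.5141 0.0611 0.0598] jaw 5.9 SHIFT [-0.      0.0002  0.0028] TURN -0.0018 tilt 0.88 zax [-0.09  0.87] t 23.62 F [-0.7  0.5  0.2] w 0.0857 q7 -0.34
```

```bash
S="python3 settle.py .5141 .061 .16 6 3"
python3 -m crank '[[[0,0,0,0],[0,0,0,0],[0,0,0,0],[0,0,0,0]]]' 0 60|grep -A1 force; $S
python3 -m crank '[[[0,-0.0003,-0.02,0]]]'|grep force; $S;python3 -m crank '[[[0,-0.0006,-0.035,0]]]'|grep force; $S;
```

```text
wrist_force: [-0.3, 0.7, -2.9]
width: 0.765
before [0.19 0.87] after
pos [0.5163 0.0616 0.0641] jaw 5.89 SHIFT [-0.0018 -0.0011 -0.0959] TURN -0.0019 tilt 0.89 zax [0.16 0.87] t 24.27 F [ 0.3  0.8 -3.1] w 0.0652 q7 -0.33
wrist_force: [1.2, 0.5, -3.1]
before [-0.04  0.87] after
pos [0.5169 0.0617 0.0846] jaw 5.89 SHIFT [-0.0024 -0.0007 -0.0754] TURN -0.0019 tilt 0.91 zax [0.27 0.87] t 24.55 F [-0.7 -0.4 -2.3] w 0.0655 q7 -0.32
wrist_force: [0.6, -0.7, -2.0]
before [-0.07  0.86] after
pos [0.5176 0.0619 0.1203] jaw 5.88 SHIFT [-0.0032 -0.     -0.0397] TURN -0.0021 tilt 0.96 zax [0.42 0.87] t 24.82 F [-0.5 -0.2 -2.6] w 0.0649 q7 -0.29
```

```bash
S="python3 settle.py .5303 -.098 .1 6 3"
python3 -m crank '[[[0,-0.0006,-0.04,0]]]'>/dev/null; $S>/dev/null;python3 -m crank '[[[0,0,-0.03,0]]]'>/dev/null; $S; python3 -m crank '[[[-0.001,0.053,0,0]]]'>/dev/null; $S>/dev/null;python3 -m crank '[[[-0.001,0.053,0,0]]]'>/dev/null; $S>/dev/null;python3 -m crank '[[[-0.001,0.05,0,0]]]'>/dev/null; $S
```

```text
before [0.15 0.82] after
pos [0.5178 0.0614 0.1899] jaw 5.85 SHIFT [-0.0048  0.1611  0.0877] TURN -0.0025 tilt 1.01 zax [0.56 0.84] t 25.38 F [-0.1 -0.3 -2.8] w 0.0652 q7 -0.24
before [0.14 0.89] after
pos [ 0.527  -0.1049  0.1804] jaw 4.84 SHIFT [ 0.0038 -0.0055  0.0805] TURN -0.0202 tilt 0.73 zax [-0.    0.73] t 26.2 F [ 0.9  0.5 -2.1] w 0.0654 q7 0.06
```

Lowering onto the open place.

```bash
S="python3 settle.py .5303 -.098 .065 6 3"
python3 -m crank '[[[0.0035,-0.006,0.055,-0.02]]]'>/dev/null; $S>/dev/null;python3 -m crank '[[[0,0,0.045,0]]]'|grep force; $S; python3 -m crank '[[[0,0,0.01,0]]]'|grep force; $S
```

```text
wrist_force: [1.4, -0.8, -2.5]
before [0.11 0.78] after
pos [ 0.5262 -0.0944  0.0774] jaw 6.17 SHIFT [0.0038 0.0043 0.0123] TURN 0.0029 tilt 1.08 zax [-0.55  0.93] t 26.75 F [-0.3 -0.2 -2.4] w 0.0653 q7 -0.0
wrist_force: [0.2, 0.4, -2.3]
before [-0.28  0.87] after
pos [ 0.5267 -0.0942  0.0684] jaw 6.17 SHIFT [0.0032 0.0042 0.0033] TURN 0.0029 tilt 1.02 zax [-0.48  0.9 ] t 27.02 F [-0.8  0.5 -3.6] w 0.0654 q7 -0.01
```

```bash
S="python3 settle.py .5303 -.098 .065 6 2"
python3 -m crank '[[[0,0,0.003,0]]]'|grep force; $S; python3 -m crank '[[[0,0,0.003,0]]]'|grep force; $S
```

```text
wrist_force: [-0.6, 0.1, -3.1]
before [-0.38  0.87] after
pos [ 0.527  -0.0942  0.0657] jaw 6.16 SHIFT [0.0029 0.0041 0.0006] TURN 0.0027 tilt 0.99 zax [-0.44  0.89] t 27.25 F [ 0.4 -0.4 -3.1] w 0.0651 q7 -0.01
wrist_force: [0.5, 0.4, -2.0]
before [-0.4   0.88] after
pos [ 0.5271 -0.0943  0.0627] jaw 6.15 SHIFT [ 0.0028  0.004  -0.0023] TURN 0.0026 tilt 0.98 zax [-0.43  0.89] t 27.48 F [ 0.4  0.1 -3.1] w 0.0653 q7 -0.02
```

```bash
S="python3 settle.py .5303 -.098 .065 6 2"
python3 -m crank '[[[0,0,0.0025,0]]]'|grep force; $S; python3 -m crank '[[[0,0,0.002,0]]]'|grep force; $S
```

```text
wrist_force: [-21.3, 1.1, 43.4]
before [-0.44  0.81] after
pos [ 0.5271 -0.0942  0.0625] jaw 6.16 SHIFT [ 0.0028  0.004  -0.0026] TURN 0.0027 tilt 0.9 zax [-0.43  0.79] t 27.7 F [-12.    0.6  23.7] w 0.065 q7 -0.02
wrist_force: [-10.2, 0.8, 17.4]
before [-0.42  0.71] after
pos [ 0.5271 -0.0942  0.0626] jaw 6.16 SHIFT [ 0.0028  0.0041 -0.0025] TURN 0.0029 tilt 0.82 zax [-0.42  0.71] t 27.93 F [-10.5  -0.1  20.6] w 0.0656 q7 -0.02
```

```bash
S="python3 settle.py .5303 -.098 .1 -84 3"
python3 -m crank '[[[0,0,0,0],[0,0,0,0]]]' 0.0854 50|grep force; $S
python3 -m crank '[[[0,0,-0.05,0]]]'>/dev/null; $S>/dev/null; python3 -m crank '[[[0,0,-0.05,0]]]'>/dev/null; $S>/dev/null; python3 -m crank '[[[0,0,-0.03,0]]]'>/dev/null; $S
python3 -m crank '[[[0,0,0,0.17],[0,0,0,0.17],[0,0,0,0.17],[0,0,0,0.17],[0,0,0,0.17]]]'>/dev/null; $S
python3 -m crank '[[[0,0,0,0.17],[0,0,0,0.17],[0,0,0,0.17],[0,0,0,0.17]]]'>/dev/null; $S
```

```text
wrist_force: [-0.1, -0.1, 1.2]
before [-0.32  0.67] after
pos [ 0.5276 -0.0943  0.0632] jaw 6.16 SHIFT [ 0.0021  0.0035 -0.0369] TURN 1.5736 tilt 0.77 zax [-0.36  0.68] t 28.32 F [0.4 0.  0. ] w 0.0853 q7 -0.02
before [-0.18  0.63] after
pos [ 0.5317 -0.0959  0.1974] jaw 6.15 SHIFT [-0.002   0.0029  0.0974] TURN 1.5734 tilt 0.58 zax [0.2  0.54] t 29.15 F [-0.7  0.6  0.4] w 0.0856 q7 0.06
before [-0.57  0.7 ] after
pos [ 0.5273 -0.0963  0.1877] jaw -43.58 SHIFT [ 0.0047 -0.0006  0.0877] TURN 0.7054 tilt 0.87 zax [-0.54  0.69] t 29.93 F [ 0.2  0.8 -0.9] w 0.0853 q7 -0.77
before [-0.8   0.75] after
pos [ 0.526  -0.0963  0.1843] jaw -82.19 SHIFT [ 0.0036 -0.0051  0.0842] TURN 0.0316 tilt 1.08 zax [-0.79  0.74] t 30.57 F [-0.5  0.4  0. ] w 0.0856 q7 -1.42
```

Good. Measure where the red module stands now.

```bash
python3 - <<'E'
from rig import arm
from h import *
for n in("wrist","top"):
    c=arm.capture(n);P=cloud(c)
    if n=="wrist":cv2.imwrite("pics/w5.png",c["img"])
    for b,a,ce in blobs(masks(c)["red"]&(P[...,2]>.075)&(P[...,2]<.115),30): print(n,a,ce.round(),np.median(P[b][:,2]).round(4),rect(c,b,.101),rect(c,b,.086)[0])
E
```

```text
wrist 2375 [282. 215.] 0.1021 (array([ 0.5272, -0.0941]), array([526.6, -94.3]), array([33.3, 47.6], dtype=float32), np.float32(6.7)) [ 0.5225 -0.0945]
wrist 1114 [498. 264.] 0.0862 (array([ 0.5101, -0.2777]), array([ 510.3, -277.1]), array([58.9, 16.1], dtype=float32), np.float32(106.5)) [ 0.5043 -0.2903]
top 70 [379. 241.] 0.0863 (array([ 0.5   , -0.2878]), array([ 499.9, -287.5]), array([57.6,  8.8], dtype=float32), np.float32(107.1)) [ 0.5011 -0.2914]
top 78 [390. 270.] 0.0861 (array([ 0.419 , -0.3114]), array([ 419. , -311.6]), array([57. ,  9.5], dtype=float32), np.float32(107.0)) [ 0.4191 -0.3153]
```

View pics/w5.png

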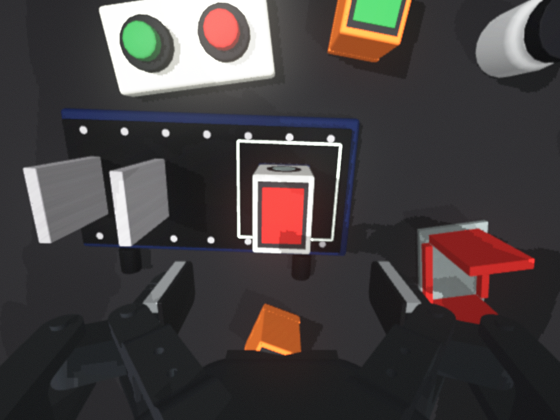

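The red module stands upright on the open place at pixel (282,215), and the clamp is empty. Taking it by its sides.

```bash
S="python3 settle.py .527 -.0943 .058 -83.8 3"
$S; python3 -m crank '[[[0,0,0.05,0.028]]]'>/dev/null; $S; python3 -m crank '[[[0,0,0.04,0]]]'>/dev/null; $S
```

```text
before [-0.77  0.74] after
pos [ 0.5262 -0.0963  0.1849] jaw -82.38 SHIFT [-1.000e-04 -2.400e-03  1.269e-01] TURN 0.0247 tilt 1.05 zax [-0.74  0.74] t 30.82 F [0.2 0.2 0.5] w 0.0853 q7 -1.42
before [-0.27  0.63] after
pos [ 0.5237 -0.0956  0.1331] jaw -83.9 SHIFT [ 0.0003 -0.0047  0.075 ] TURN -0.0017 tilt 1.32 zax [-1.04  0.81] t 31.1 F [ 0.5 -0.4 -0.1] w 0.0856 q7 -1.47
before [-0.59  0.71] after
pos [ 0.5223 -0.095   0.0933] jaw -83.84 SHIFT [ 0.0004 -0.0054  0.0352] TURN -0.0007 tilt 1.44 zax [-1.17  0.84] t 31.38 F [-0.  -0.4  0.2] w 0.0849 q7 -1.48
```

```bash
S="python3 settle.py .527 -.0943 .058 -83.8 3"
python3 -m crank '[[[0.0004,-0.0054,0.035,0]]]'>/dev/null; $S; python3 -m crank '[[[0,0,0,0],[0,0,0,0],[0,0,0,0],[0,0,0,0],[0,0,0,0]]]' 0 50|grep -A1 force; $S
```

```text
before [-0.71  0.73] after
pos [ 0.5271 -0.0942  0.0593] jaw -83.81 SHIFT [0.0001 0.0001 0.0013] TURN -0.0002 tilt 1.48 zax [-1.21  0.86] t 31.65 F [-0.2  0.  -0.6] w 0.0851 q7 -1.51
wrist_force: [0.0, 0.9, -2.2]
width: 0.555
before [-0.88  0.76] after
pos [ 0.5294 -0.0947  0.0645] jaw -83.79 SHIFT [-0.0006  0.0023  0.0065] TURN 0.0001 tilt 1.17 zax [-0.88  0.77] t 32.42 F [-0.7 -1.  -2.3] w 0.0476 q7 -1.51
```

```bash
S="python3 settle.py .4617 -.3036 .13 -73.4 3"
python3 -m crank '[[[0,0,-0.055,0]]]'>/dev/null; $S>/dev/null; python3 -m crank '[[[0,0,-0.055,0]]]'>/dev/null; $S
python3 -m crank '[[[0.05,0.022,0,0]]]'>/dev/null; $S>/dev/null; python3 -m crank '[[[0.05,0.022,0,0]]]'>/dev/null; $S>/dev/null; python3 -m crank '[[[0.05,0.022,0,0]]]'>/dev/null; $S; python3 -m crank '[[[0,0,0,-0.09]]]'>/dev/null; $S>/dev/null; python3 -m crank '[[[0,0,0,-0.09]]]'>/dev/null; $S
```

```text
before [-1.13  0.82] after
pos [ 0.5346 -0.0963  0.1793] jaw -83.78 SHIFT [0.1987 0.0947 0.0474] TURN -0.1811 tilt 0.7 zax [-0.29  0.63] t 32.98 F [-0.5 -0.1 -2.6] w 0.0475 q7 -1.45
before [-0.69  0.79] after
pos [ 0.4775 -0.2622  0.1717] jaw -84.84 SHIFT [0.0403 0.0189 0.0415] TURN -0.1997 tilt 1.08 zax [-0.9   0.59] t 33.8 F [ 1.4  0.2 -3.5] w 0.0471 q7 -1.13
before [-0.98  0.7 ] after
pos [ 0.4778 -0.2599  0.1705] jaw -74.62 SHIFT [0.0385 0.0266 0.0402] TURN -0.0214 tilt 1.21 zax [-0.98  0.7 ] t 34.35 F [-0.7  0.1 -3.1] w 0.047 q7 -0.97
```

```bash
S="python3 settle.py .4617 -.3036 .075 -73.4 3"
python3 -m crank '[[[0.0385,0.0266,0,-0.021]]]'>/dev/null; $S; python3 - <<'E'
from rig import arm
from h import *
for n in("wrist","top"):
    c=arm.capture(n);P=cloud(c);Z=P[...,2]
    for b,a,ce in blobs(masks(c)["red"]&(Z>.076)&(Z<.097)&(P[...,1]<-.2),30): print(n,"wall",a,ce.round(),rect(c,b,.086))
    for b,a,ce in blobs(masks(c)["red"]&(Z>.17),30): z=np.median(Z[b]);print(n,"tag",a,ce.round(),z.round(4),rect(c,b,z))
E
```

```text
before [-0.88  0.8 ] after
pos [ 0.4608 -0.307   0.1698] jaw -73.87 SHIFT [-0.0015 -0.0031  0.0948] TURN -0.0082 tilt 1.23 zax [-1.04  0.65] t 34.62 F [-0.4  0.3 -3.3] w 0.0475 q7 -0.86
wrist wall 1069 [284. 162.] (array([ 0.5028, -0.2942]), array([ 502.7, -294. ]), array([55.5, 10.6], dtype=float32), np.float32(106.3))
wrist tag 7281 [281. 306.] 0.2079 (array([ 0.4617, -0.3062]), array([ 459.9, -306.6]), array([32.6, 44.2], dtype=float32), np.float32(16.2))
top wall 70 [379. 241.] (array([ 0.5011, -0.2914]), array([ 501.1, -291.1]), array([58.4,  9. ], dtype=float32), np.float32(107.1))
top wall 62 [388. 270.] (array([ 0.4172, -0.3117]), array([ 419., -315.]), array([56.8,  9.6], dtype=float32), np.float32(107.0))
```

```bash
S="python3 settle.py .4628 -.3044 .041 -73.4 3"
$S;python3 -m crank '[[[-0.001,-0.0035,0.035,-0.008]]]'>/dev/null; $S;python3 -m crank '[[[0,0,0.015,0]]]'>/dev/null; $S
```

```text
before [-0.98  0.73] after
pos [ 0.4629 -0.303   0.1702] jaw -73.38 SHIFT [ 0.0035 -0.0011  0.1292] TURN 0.0004 tilt 1.21 zax [-0.97  0.72] t 34.88 F [ 0.  -0.6 -3.2] w 0.0476 q7 -0.86
before [-0.66  0.51] after
pos [ 0.4646 -0.299   0.1339] jaw -72.86 SHIFT [0.0065 0.0019 0.0928] TURN 0.0095 tilt 1.44 zax [-1.15  0.86] t 35.15 F [-0.2 -0.4 -2.8] w 0.0472 q7 -0.87
before [-0.96  0.73] after
pos [ 0.4639 -0.2986  0.1185] jaw -72.87 SHIFT [0.0068 0.0015 0.0774] TURN 0.0093 tilt 1.5 zax [-1.21  0.89] t 35.42 F [ 0.1 -0.1 -2.5] w 0.0477 q7 -0.88
```

```bash
S="python3 settle.py .4628 -.3040 .041 -73.4 4"
python3 -m crank '[[[0.0055,0.0015,-0.004,0.009]]]'>/dev/null; $S
python3 - <<'E'
from rig import arm
from h import *
c=arm.capture("wrist");P=cloud(c);Z=P[...,2]
for b,a,ce in blobs(masks(c)["red"]&(Z>.076)&(Z<.097)&(P[...,1]<-.2),30): print("wall",a,ce.round(),rect(c,b,.086))
for b,a,ce in blobs(masks(c)["red"]&(Z>.12),30): z=np.median(Z[b]);print("tag",a,ce.round(),z.round(4),rect(c,b,z))
E
```

```text
before [-1.2  0.9] after
pos [ 0.4644 -0.3049  0.1229] jaw -73.42 SHIFT [0.0003 0.     0.082 ] TURN -0.0004 tilt 1.44 zax [-1.16  0.86] t 35.75 F [ 0.   0.  -2.6] w 0.0474 q7 -0.88
wall 1687 [285. 178.] (array([ 0.5029, -0.2936]), array([ 502.9, -293.6]), array([55.8, 11.1], dtype=float32), np.float32(106.8))
tag 7292 [281. 306.] 0.1611 (array([ 0.4653, -0.3043]), array([ 463.6, -304.8]), array([32.7, 44.3], dtype=float32), np.float32(16.6))
```

```bash
S="python3 settle.py .4628 -.3044 .041 -73.4 3"
python3 -m crank '[[[0.0005,0,0.035,0]]]'|grep force; $S; python3 -m crank '[[[0.001,0,0.025,0]]]'|grep force; $S
```

```text
wrist_force: [-0.5, -0.1, -3.6]
before [-0.86  0.66] after
pos [ 0.4624 -0.3038  0.0864] jaw -73.4 SHIFT [ 0.0018 -0.001   0.0454] TURN 0.0001 tilt 1.7 zax [-1.37  1.01] t 36.08 F [-0.4 -0.  -2.8] w 0.0474 q7 -0.89
wrist_force: [0.3, -0.3, -3.4]
before [-1.11  0.84] after
pos [ 0.4616 -0.304   0.0616] jaw -73.4 SHIFT [ 0.0012 -0.0014  0.0205] TURN 0.0001 tilt 1.79 zax [-1.44  1.06] t 36.35 F [-0.3  0.3 -2.2] w 0.0474 q7 -0.9
```

```bash
S="python3 settle.py .4628 -.3044 .041 -73.4 3"
python3 -m crank '[[[0.0007,-0.0008,0.014,0]]]'|grep force; $S; python3 -m crank '[[[0.0005,-0.0005,0.005,0]]]'|grep force; $S
```

```text
wrist_force: [0.4, -0.5, -3.1]
before [-1.23  0.92] after
pos [ 0.4621 -0.3041  0.0474] jaw -73.39 SHIFT [ 0.0007 -0.0007  0.0063] TURN 0.0001 tilt 1.83 zax [-1.48  1.08] t 36.62 F [-0.2 -0.2 -3.2] w 0.0476 q7 -0.91
wrist_force: [-0.3, -0.0, -1.5]
before [-1.41  1.04] after
pos [ 0.4625 -0.3043  0.0422] jaw -73.39 SHIFT [ 0.0003 -0.0003  0.0012] TURN 0.0001 tilt 1.85 zax [-1.49  1.1 ] t 36.9 F [-0.5 -0.5 -3.2] w 0.0474 q7 -0.91
```

```bash
S="python3 settle.py .4628 -.3044 .041 -73.4 2"
python3 -m crank '[[[0,0,0.0025,0]]]'|grep force; $S; python3 -m crank '[[[0,0,0.002,0]]]'|grep force; $S
```

```text
wrist_force: [-8.4, 3.5, 27.3]
before [-1.47  1.07] after
pos [ 0.4627 -0.3044  0.0402] jaw -73.39 SHIFT [ 0.0001 -0.0001 -0.0008] TURN 0.0001 tilt 1.81 zax [-1.46  1.07] t 37.12 F [-1.3  0.5  2.5] w 0.0475 q7 -0.91
wrist_force: [-13.1, 6.7, 27.4]Traceback (most recent call last):
  File "settle.py", line 9, in <module>
    for i in range(int(sys.argv[5])): arm.capture("top")
                                      ~~~~~~~~~~~^^^^^^^
ValueError: 200 camera calls are used up
```

Camera calls are used up, from the settling holds. The module reached the floor at the expected height (TCP 0.040, 27 N). From here I'll go by pose and force only. Releasing.

```bash
N="python3 need.py .648 .0455 .12 -73"
$N; python3 -m crank '[[[0,0,0,0],[0,0,0,0],[0,0,0,0]]]' 0.0854 50|grep -A1 force; $N
python3 -m crank '[[[0,0,-0.02,0],[0,0,-0.03,0],[0,0,-0.04,0],[0,0,-0.04,0],[0,0,-0.02,0]]]'|grep -A1 force; $N
```

```text
pos [ 0.4627 -0.3044  0.0401] jaw -73.4 SHIFT [-0.2843 -0.276  -0.0784] TURN -0.0069 tilt 1.79 zax [-1.46  1.02] t 37.25 F [-13.1   6.7  27.4] w 0.0469 q7 -0.91
wrist_force: [0.1, 0.4, -0.2]
width: 1.001
pos [ 0.4636 -0.3049  0.041 ] jaw -73.39 SHIFT [-0.2848 -0.2755 -0.0775] TURN -0.0069 tilt 1.65 zax [-1.35  0.95] t 37.62 F [ 0.1  0.4 -0.2] w 0.0854 q7 -0.91
wrist_force: [-0.3, -0.6, -0.1]
width: 0.997
pos [ 0.466  -0.3067  0.1923] jaw -73.38 SHIFT [-0.2833 -0.2768  0.0743] TURN -0.0066 tilt 1.97 zax [-1.6   1.16] t 38.25 F [-0.3 -0.6 -0.1] w 0.0851 q7 -0.86
```

```bash
N="python3 need.py .648 .0455 .12 -73"
python3 -m crank '[[[-0.02,-0.02,0,0],[-0.035,-0.034,0,0],[-0.035,-0.034,0,0],[-0.035,-0.034,0,0],[-0.035,-0.034,0,0],[-0.035,-0.034,0,0],[-0.035,-0.034,0,0],[-0.025,-0.024,0,0],[-0.012,-0.012,0,0],[0,0,0,0]]]' 0 40|grep -A1 force; $N
```

```text
wrist_force: [-0.7, -0.8, -0.4]
width: -0.007
pos [0.6453 0.0293 0.1941] jaw -73.77 SHIFT [-0.013  -0.0085  0.0742] TURN -0.0134 tilt 1.79 zax [-1.47  1.01] t 39.5 F [-0.7 -0.8 -0.4] w -0.0006 q7 -1.54
```

```bash
N="python3 need.py .648 .0455 .047 -73"
python3 -m crank '[[[-0.012,-0.008,0.03,0],[0,0,0.03,0],[0,0,0.01,0],[0,0,0,0]]]'|grep -A1 force; $N
```

```text
wrist_force: [-0.3, 0.5, 0.1]
width: 0.004
pos [0.6482 0.0357 0.1239] jaw -74.29 SHIFT [-0.008 -0.004  0.077] TURN -0.0225 tilt 1.57 zax [-1.36  0.77] t 40.0 F [-0.3  0.5  0.1] w 0.0003 q7 -1.58
```

```bash
N="python3 need.py .648 .0455 .045 -73"
python3 -m crank '[[[-0.008,-0.004,0.03,0],[0,0,0.02,0],[0,0,0.008,0],[0,0,0,0]]]'|grep  force; $N;
python3 -m crank '[[[-0.003,-0.001,0,0],[0,0,0,0]]]'|grep  force; $N;
```

```text
wrist_force: [-0.3, -0.3, -0.0]
pos [0.6514 0.0417 0.0692] jaw -74.55 SHIFT [-0.0042  0.0019  0.0243] TURN -0.027 tilt 1.19 zax [-0.97  0.69] t 40.5 F [-0.3 -0.3 -0. ] w -0.0002 q7 -1.62
wrist_force: [0.3, 0.5, -0.2]
pos [0.6526 0.0449 0.0712] jaw -74.57 SHIFT [-0.0014  0.0041  0.0262] TURN -0.0274 tilt 1.08 zax [-0.82  0.7 ] t 40.75 F [ 0.3  0.5 -0.2] w 0.0003 q7 -1.62
```

```bash
N="python3 need.py .648 .0455 .045 -73"
python3 -m crank '[[[-0.001,0.005,0.012,0],[0,0.001,0.006,0]]]'|grep  force; $N;
for i in 1; do python3 -m crank '[[[0,0.001,0.005,0]]]'|grep  force; $N; done
```

```text
wrist_force: [-0.2, 0.0, -0.6]
pos [0.6465 0.0446 0.0532] jaw -74.56 SHIFT [-0.0003 -0.0017  0.0082] TURN -0.0272 tilt 1.0 zax [-0.72  0.7 ] t 41.0 F [-0.2  0.  -0.6] w -0.0 q7 -1.63
wrist_force: [-0.6, 0.3, 0.2]
pos [0.6452 0.0443 0.0477] jaw -74.56 SHIFT [-0.0003 -0.003   0.0026] TURN -0.0272 tilt 1.02 zax [-0.74  0.7 ] t 41.12 F [-0.6  0.3  0.2] w 0.0001 q7 -1.63
```

```bash
N="python3 need.py .648 .0455 .040 -73"
python3 -m crank '[[[0,-0.003,0.003,0]]]'|grep  force; $N;
python3 -m crank '[[[0,-0.001,0.003,0]]]'|grep  force; $N;python3 -m crank '[[[0,0,0.003,0]]]'|grep  force; $N
```

```text
wrist_force: [-1.7, 0.6, 2.6]
pos [0.6476 0.0449 0.0441] jaw -74.57 SHIFT [-0.0004 -0.0006  0.0041] TURN -0.0274 tilt 1.05 zax [-0.8   0.68] t 41.25 F [-1.7  0.6  2.6] w 0.0 q7 -1.63
wrist_force: [-2.8, -0.4, 4.6]
pos [0.6487 0.0453 0.0411] jaw -74.57 SHIFT [-0.0004  0.0006  0.0011] TURN -0.0275 tilt 1.05 zax [-0.81  0.67] t 41.38 F [-2.8 -0.4  4.6] w -0.0001 q7 -1.63
wrist_force: [-12.6, -3.1, 29.0]
pos [0.6489 0.0453 0.0398] jaw -74.58 SHIFT [-0.0004  0.0008 -0.0002] TURN -0.0276 tilt 1.01 zax [-0.78  0.64] t 41.5 F [-12.6  -3.1  29. ] w -0.0 q7 -1.64
```

Green key is fully down: about 5 N of spring, then a hard stop at z≈0.040. Rising, then the red key.

```bash
N="python3 need.py .6653 -.0225 .047 -73"
python3 -m crank '[[[0,0,-0.01,0],[0,0,-0.025,0],[0,0,-0.015,0],[0,0,0,0]]]'|grep  force; $N;
python3 -m crank '[[[0.02,0,0,0],[0.025,0,0,0],[0.02,0,0,0],[0.005,0,0,0],[0,0,0,0]]]'|grep  force; $N
```

```text
wrist_force: [-0.2, -0.5, 0.3]
pos [0.6506 0.0452 0.0915] jaw -74.57 SHIFT [0.0698 0.0035 0.0436] TURN -0.0274 tilt 0.96 zax [-0.67  0.68] t 42.0 F [-0.2 -0.5  0.3] w -0.0001 q7 -1.62
wrist_force: [-0.7, -0.1, -0.4]
pos [ 0.6687 -0.0291  0.0861] jaw -74.7 SHIFT [-0.0067  0.001   0.0393] TURN -0.0296 tilt 1.14 zax [-0.97  0.6 ] t 42.62 F [-0.7 -0.1 -0.4] w 0.0003 q7 -1.5
```

```bash
N="python3 need.py .6653 -.0225 .046 -73"
python3 -m crank '[[[-0.0065,0.001,0.015,0],[0,0,0.01,0],[0,0,0,0]]]'|grep  force; $N;
python3 -m crank '[[[0,0,0.006,0]]]'|grep  force; $N
```

```text
wrist_force: [0.3, -0.1, -0.6]
pos [ 0.6643 -0.0194  0.0587] jaw -74.49 SHIFT [ 0.0035 -0.0003  0.0126] TURN -0.026 tilt 1.26 zax [-1.06  0.68] t 43.0 F [ 0.3 -0.1 -0.6] w -0.0001 q7 -1.52
wrist_force: [-0.3, -1.1, 0.3]
pos [ 0.6646 -0.0186  0.053 ] jaw -74.44 SHIFT [0.004  0.0003 0.007 ] TURN -0.0252 tilt 1.22 zax [-1.   0.7] t 43.12 F [-0.3 -1.1  0.3] w 0.0002 q7 -1.52
```

```bash
N="python3 need.py .6653 -.0225 .040 -73"
python3 -m crank '[[[0.004,0,0.003,0]]]'|grep  force; $N;
python3 -m crank '[[[0.0005,0,0.004,0]]]'|grep  force; $N;python3 -m crank '[[[0,0,0.003,0]]]'|grep  force; $N
```

```text
wrist_force: [0.2, 1.0, 0.7]
pos [ 0.6655 -0.022   0.0495] jaw -74.4 SHIFT [0.0006 0.0002 0.0095] TURN -0.0244 tilt 1.25 zax [-1.03  0.71] t 43.25 F [0.2 1.  0.7] w 0.0002 q7 -1.52
wrist_force: [0.1, -1.0, 2.2]
pos [ 0.6659 -0.0232  0.0456] jaw -74.44 SHIFT [-0.0008  0.0004  0.0056] TURN -0.0251 tilt 1.2 zax [-0.98  0.68] t 43.38 F [ 0.1 -1.   2.2] w 0.0002 q7 -1.52
wrist_force: [-1.7, 0.7, 3.2]
pos [ 0.666  -0.0234  0.0427] jaw -74.46 SHIFT [-0.001   0.0004  0.0027] TURN -0.0255 tilt 1.18 zax [-0.96  0.68] t 43.5 F [-1.7  0.7  3.2] w -0.0 q7 -1.52
```

```bash
N="python3 need.py .6653 -.0225 .040 -73"
python3 -m crank '[[[-0.0005,0,0.0025,0]]]'|grep  force; $N;
python3 -m crank '[[[0,0,0.0025,0]]]'|grep  force; $N
```

```text
wrist_force: [-1.6, -2.4, 5.2]
pos [ 0.666  -0.0232  0.0405] jaw -74.48 SHIFT [-0.0009  0.0005  0.0005] TURN -0.0259 tilt 1.15 zax [-0.94  0.66] t 43.62 F [-1.6 -2.4  5.2] w 0.0001 q7 -1.52
wrist_force: [-11.1, -0.9, 24.9]
pos [ 0.6662 -0.0233  0.0398] jaw -74.5 SHIFT [-0.001   0.0006 -0.0001] TURN -0.0262 tilt 1.1 zax [-0.9   0.63] t 43.75 F [-11.1  -0.9  24.9] w -0.0001 q7 -1.52
```

```bash
python3 -m crank '[[[0,0,-0.01,0],[0,0,-0.03,0],[0,0,-0.04,0],[0,0,-0.04,0],[0,0,-0.02,0],[0,0,0,0],[0,0,0,0]]]'; python3 -c "
from rig import arm
print(arm.sign_off())"
```

```text
t: 44.62
position: [0.6678, -0.0241, 0.1825]
ee_rot: [2.501, -1.899, -0.032]
wrist_force: [-0.3, -0.3, -0.8]
width: -0.002
the job is handed in; nothing more can be done
None
```

I put both modules in their nests, pressed the green key and then the red one, and handed the job in at 44.6 s. I had no picture of the final scene, because I used up the 200 camera calls just before releasing the red module.

- **Green module:** It went from the open place into the green nest. The wrist camera showed it upright between the walls with its top at about 0.076 m, which is fully home.
- **Red module:** I lifted it out of the clamp by its ends, put it down on the open place and retook it by its sides. A picture showed it standing upright there. It met the floor of the red nest at the expected height (TCP 0.040 m, 27 N), below the level of the lips. I confirmed the final placing by pose and force only.
- **Keys:** Each gave about 5 N of spring, then a hard stop after about 6 mm of travel (29 N on green, 25 N on red), and I released both. I couldn't read key travel directly, and I didn't check with a camera that they came back up.
- **Problems and disagreements:** The tool tilted by up to about 4.6° on the way to the clamp. I brought it back to about 1° before gripping, using camera calls to let the arm settle, which is why they ran out. The wrist and top cameras disagreed by up to 2.7 mm on the red nest, so I aimed between them.
- **Everything else:** I didn't knowingly touch the untagged module or the other things on the bench, but I have no final picture to confirm it.

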